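Trip the hidden latch of a printer's nozzle tray with the release pin

ROBOT

A 6-joint arm with a two-finger parallel gripper is mounted at the origin on the work surface. World frame = base frame: x ahead of the robot, y to its left, z up, the work surface at z = 0. Lengths are in m, angles in rad, forces in N, time in s.
With the tool pointing down it reaches from about 0.375 to 0.975 m from the base axis. Payload 3.8 kg.
Tool frame: the origin (TCP) lies between the finger pads; the fingertips stand 22 mm ahead of it and the grasp point (between the pads) lies 3 mm ahead of it; z points along the fingers, y is the direction in which the jaws open and shut (so a half turn about z gives the same grasp; the last joint's range is limited). The gripper opens to 85 mm and grips with 20 to 120 N. Pads are 22 mm wide; open, the fingers measure 114 mm over their backs; the gripper's body (76 mm by 85 mm) begins 54 mm behind the grasp point. The pads swing forward as they close: fully open they stand 13 mm farther back than shut.
Start: joints at [-1.333, 0.264, 1.604, -0, 1.274, -0.037], TCP at [0.183, -0.65, 0.253] pointing down, gripper open.
Joint ranges: [-2.63, 2.63], [-0.94, 2.18], [0.31, 2.57], [-1.31, 4.45], [0, 2.66], [-2.55, 2.55]. Speed limits (rad/s): [2.57, 2.57, 3.14, 3.14, 3.14, 3.14].

INTERFACE

Orientations are given as a rotation vector (axis times angle).
In Python, from workcell import * gives the robot as it stands.
- The arm moves only by the tool step_arm, never from a script. Its argument "motion" is a list that holds one entry, the list of rows, each a list of 7 numbers: the finger opening in m, from 0 to 0.0854, then the shift along the world's x, y, z in m, then the turn, a rotation vector about the world's x, y, z in degrees. A call has exactly 8 rows; each row is the pose to reach, as a shift and turn from the pose measured when the call began; what a row does not reach only later rows make up. A row lasts 1/8 s, in which the tool goes at most 62.5 mm and 10.7 degrees, less where a joint would pass 70% of its speed; a pose out of reach is approached as far as the arm can. A call with a gripper value outside its range is refused whole. The fingers move at their own pace and stop on an object; "newtons" is the grip in N (left out, the last holds). Time passes only in rows, so rows that repeat a pose let the fingers close, or fill a call up. It gives the time, the measured TCP pose, the force and the opening at its end, in the units of the state.
- read_state(): the state, without advancing time (a new reading comes with each control period).
- read_camera(name): name is "scene" or "top" or "wrist"; returns (picture, depth): 480x640x3 uint8, blue, green, red; 480x640 float32, m along the optical axis (not along the pixel's ray), 0 where there is no reading.
- get_calibration(name): a dict with "K" (3x3 intrinsics, pixels), "dist_coeffs" ([k1, k2, p1, p2, k3] as OpenCV has them; the pictures are not rectified), "world_from_camera" (4x4, takes a point from camera to world coordinates). Camera axes: x right, y down, z forward; pixel columns grow to the right and rows downward; lengths in m; the calibration is good to about 2 mm. A picture is of the moment at which its call begins: read the wrist's pose just before it. get_calibration takes no time and is no camera call; for the wrist camera it gives the pose at the moment of the call.
- finish_job(): hands the job in, once; it reports no verdict.
Trained networks look in the newest picture that a camera, given by its name, has taken for a name from the list of things; names that differ only in an ending like _2 or _b are one class to them, and where a whole thing is asked for, a point or a joint stands for the part that bears it (a point fixed in the world has none). Each returns a list of dicts, best first, with "score" (0 to 1); they miss things now and then, are a little off and sometimes report something else, mostly with a low value. They report only what shows in the picture. A call takes as long as a camera call.
- spot_in(camera, thing): "xyz" ([x, y, z] in m, in the coordinates of the camera as it stood for that picture, good to about 4 mm: the middle of the surface that is visible of it).
- regions_of(camera, thing): "region" (480x640 bool, what is visible of it).
The state is a dict: "time": time; "q": joint angles; "joint_vel": joint speeds; "joint_torque": joint torques, N m; "tool_pos": TCP position; "tcp_rot": TCP orientation; "wrist_force": force on the tool from outside, world axes, zero at the start; "torque": the same for the moment, N m; "width": opening from 0.0 (shut) to 1.0 (fully open).
Only numpy, scipy, OpenCV 4.12 (cv2) and the standard library are available. Lean on these libraries where they do the work, as an engineer would, in place of code of your own. Each camera call takes 0.05 s, during which the arm holds its last target. There are 200 camera calls.

TASK

Open the nozzle tray of the printer's control unit: take the release pin (the thin rod with the square handle) out of the tool stand, push it down through the small hole in the top of the unit until the hidden spring latch gives and the tray springs out, then put the pin back upright in the empty hole of the stand and let go. The latch is weak plastic and its depth differs from unit to unit, so feel for it and press gently, and never press harder than about 20 N. Touch the unit only with the pin, and leave everything else as it is.

Things in the scene. Friction and masses are not known exactly. Their poses are not given: they have to be found in the camera images.
- pin: Release pin, standing in the stand at first: steel rod 6 mm thick with a rounded end; 82 mm above that end a black round collar 22 mm wide, 4 mm thick; on it a black square handle 16 x 16 x 46 mm, sides along the pin's x and y. 132 mm long, about 60 g. Origin: the rod's lower end; z runs up to the handle. In the stand the collar rests on the plate, the rod's end 13 mm over the table.
- pin_grip (a point): The middle of the pin's square handle, 109 mm above the rod's end on the rod's axis, 27 mm above the collar's underside; the place to grip.
- stand: Plywood tool stand, fixed: a plate 60 (x) x 150 (y) x 10 mm, its top 95 mm over the table, on end walls at its y ends. Two equal through holes 12.5 mm wide at its own (x, y) = (0, -35) and (0, 35) mm: the pin is in one, the nut driver in the other, in either order, the pin turned by up to 0.15 rad. Origin: under its centre, on the table.
- driver: Nut driver, a bystander in the other hole of the stand: round black handle 26 mm thick and 60 mm tall on a steel shaft 9 mm thick and 50 mm long, too thick for the hole in the unit. Origin: lower end of the shaft, z up. Leave it.
- unit: The printer's control unit, fixed: an aluminium and black box 180 (x) x 220 (y) x 120 mm high. Its front (own +x) has the display and the tray. Its top has one through hole, at own (x, y) = (-40, -35) mm; the other dark marks are flat slots and screws. Origin: under its centre, on the table. More than 25 N between pin and unit breaks the latch.
- hole_mouth (a point): Centre of the round vertical access hole at the top of the unit's 8 mm top plate, 120 mm over the table, with a thin dark rim 17 mm wide; 9.5 mm wide with a 1.5 mm chamfer. Under it, unseen, is the latch's flat pad, 24 mm wide, centred on the hole, its top 20 to 50 mm below the mouth, different each time and not measured. Nothing else is in the way down to it.
- tray (a joint): Slide of the nozzle tray out of the unit's front (own +x), m: 0 latched, 0.045 fully out; grey front 119 x 42 mm. The latch pad is sprung: it yields from 2 N, plus 0.5 N per mm, lets the tray go at 7 mm (5.5 N; a spring throws it out, and it stays out) and meets a hard stop at 10 mm (7 N), past which the force rises steeply.
- tape: Roll of tape lying flat, a bystander, 100 mm across, 24 mm high.
- glue: Glue stick standing upright, a bystander, 30 mm across, 95 mm high.
- cup: Open plastic cup, a bystander, 72 mm across, 85 mm high.
- scraper: Scraper lying on the table, a bystander, about 280 mm long.
- pliers: Pliers lying on the table, a bystander, about 125 mm long.
- gear: White printed gear blank, a bystander, 52 mm across, 22 mm high.

How it is judged:
On the way, in this order (a step that is already met when the one before it is completed fails the run):
1. the pin's rod is in the unit's access hole, its end at least 12 mm below the mouth (z of pin in the frame of hole_mouth below -0.012 m and horizontal distance between pin and hole_mouth below 0.008 m), for 0.1 s.
2. with the pin still in the hole the latch gives and the tray springs out by more than 35 mm (value of joint tray above 0.035 m and z of pin in the frame of hole_mouth below -0.012 m and horizontal distance between pin and hole_mouth below 0.01 m), for 0.1 s.
At the end, for the whole second after the job is handed in: The tray is out by more than 35 mm, and the pin is back in its own hole of the stand: the rod's end within 10 mm of where it was at the start, upright within 0.1 rad, at rest (value of joint tray above 0.035 m and distance of pin from where it was at the start of the episode below 0.01 m and angle between pin's own z axis and vertical below 0.1 rad and linear speed of pin below 0.02 m/s); the robot touches nothing.
It fails at once if the pin presses on the unit or its latch with more than 25 N (contact force between pin and unit above 25 N).
It fails at once if the robot itself pushes on the unit or its tray (more than 3 N) (contact force between any of the fingers, the arm and unit above 3 N).
It fails at once if a bystander is moved by more than 30 mm (distance of any of driver, tape, glue, cup, scraper, pliers, gear from where it was at the start of the episode above 0.03 m).
It also fails if it takes over 58 s, if anything falls off the work surface, if the arm or the gripper's body presses on something with over 40 N, if the wrist force passes 120 N, or if a joint passes its speed limit or range.

## Working session

There is one attempt and no reset: what is moved stays moved. The work goes in short steps, Python scripts to look and compute and a tool call to move; the robot and the scene stay as the last step left them, time stands still between calls to the robot, and variables do not carry over. Pictures are saved under pics/ and viewed, on a budget of 10 in all, crops included, one or two more only if the job needs it, and the job is handed in when it is done.

Besides the shell and the picture viewer there is one more tool, called after ">>>" as name([rows], argument=value, ...), one row to a line, values as JSON. step_arm: Moves the arm, as the interface text tells. Its arguments: {"type":"object","properties":{"motion":{"type":"array"},"newtons":{"type":"number"}},"required":["motion"]}

```bash
mkdir -p pics; ls; cat > h.py <<'E'
from workcell import *
import numpy as np, cv2
def world(cam,p,T=None):
    T=np.array(get_calibration(cam)["world_from_camera"]) if T is None else T
    return (T@np.append(p,1))[:3]
E
python3 - <<'E'
from h import *
for c in ["scene","top"]:
    im,d=read_camera(c); cv2.imwrite(f"pics/{c}0.png",im); np.save(f"{c}_d.npy",d)
    for t in ["pin","pin_grip","stand","driver","unit","hole_mouth","tray"]:
        print(c,t,[(round(r["score"],2),world(c,r["xyz"]).round(4).tolist()) for r in spot_in(c,t)][:3])
s=read_state();print(s)
E
```

```text
pics
scene pin []
scene pin_grip [(0.65, [0.5662, 0.2326, 0.123])]
scene stand [(0.63, [0.5627, 0.2685, 0.093]), (0.32, [0.6194, -0.1484, 0.1123])]
scene driver [(0.66, [0.5515, 0.2921, 0.1315])]
scene unit [(0.61, [0.625, -0.1543, 0.1171])]
scene hole_mouth [(0.97, [0.6216, -0.1497, 0.1142])]
scene tray [(0.81, [0.6412, -0.1794, 0.0429])]
top pin [(0.45, [0.5557, 0.2323, 0.1346]), (0.32, [0.4082, -0.5012, 0.0006])]
top pin_grip [(0.46, [0.5537, 0.2256, 0.1358]), (0.24, [0.7258, 0.1835, 0.0257])]
top stand [(0.81, [0.5489, 0.2591, 0.0974])]
top driver [(0.73, [0.539, 0.2972, 0.1528])]
top unit [(0.88, [0.5387, -0.1567, 0.119])]
top hole_mouth [(0.88, [0.5348, -0.1555, 0.1208])]
top tray [(0.21, [0.4584, 0.4499, 0.009])]
{'time': 0.8, 'q': array([-1.33289636e+00,  2.63852507e-01,  1.60396211e+00,  2.56648172e-06,
        1.27370924e+00, -3.68807242e-02]), 'joint_vel': array([-0.00052406, -0.00057407, -0.00032325, -0.00099862, -0.00064713,
       -0.00131691]), 'joint_torque': array([ 5.15904940e-04, -5.14976871e+01, -3.67693412e+01,  1.43926759e-04,
        4.67600785e-04, -1.02770545e-05]), 'tool_pos': array([ 0.18316572, -0.64968424,  0.25333226]), 'tcp_rot': array([3.11192134e+00, 4.30257376e-01, 1.46788519e-05]), 'wrist_force': array([-0.08617498,  0.49693451, -1.35656937]), 'torque': array([-0.03567513,  0.0054196 , -0.02515228]), 'width': 1.0017472381346522}
```

View pics/top0.png

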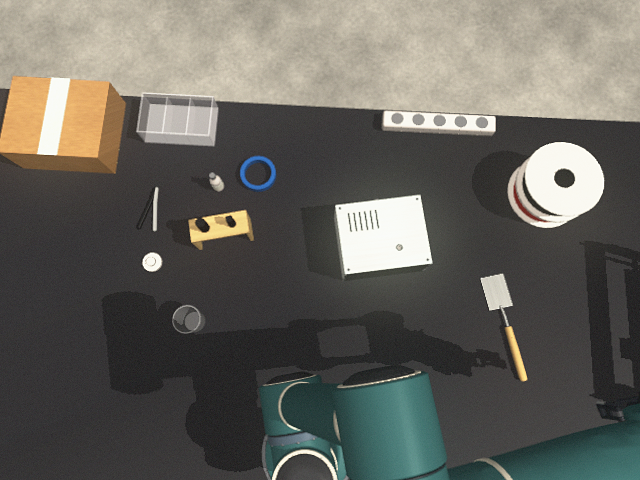

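View pics/scene0.png

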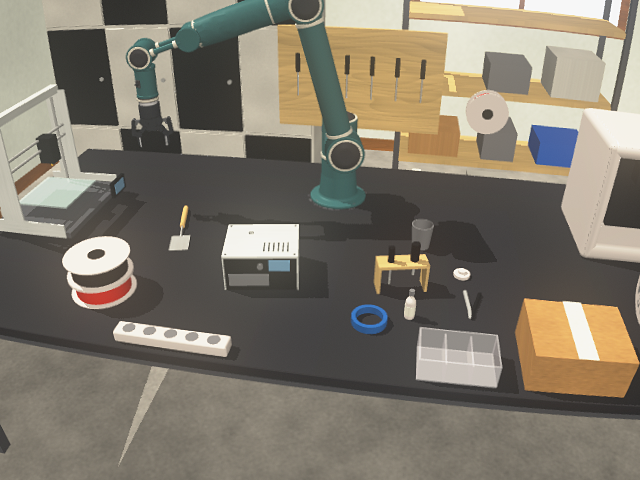

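The top picture shows the unit around (383,235) with the round hole at (399,247) and its vents at (362,220). The stand is at (220,226), with the driver at (202,225) on the left and the pin at (230,220) on the right. The scene picture agrees: hole at (251,232), tray facing +x.

```bash
cat >> h.py <<'E'
def atz(cam,uv,z,T=None):
    c=get_calibration(cam); T=np.array(c["world_from_camera"]) if T is None else T
    n=cv2.undistortPoints(np.array(uv,float).reshape(-1,1,2),np.array(c["K"]),np.array(c["dist_coeffs"])).reshape(-1,2)
    r=np.c_[n,np.ones(len(n))]@T[:3,:3].T; o=T[:3,3]
    return o+r*((z-o[2])/r[:,2])[:,None]
E
python3 - <<'E'
from h import *
from scipy.spatial.transform import Rotation as R
print("hole",atz("top",[[399,247]],.12).round(4), "pin top",atz("top",[[232,217]],.145).round(4),"driver",atz("top",[[205,221]],.155).round(4))
print("unit corners",atz("top",[[337,206],[421,196],[431,264],[344,276]],.12).round(4))
print("stand corners",atz("top",[[189,219],[248,210],[251,233],[191,243]],.095).round(4))
s=read_state(); Rt=R.from_rotvec(s["tcp_rot"]).as_matrix(); print(Rt.round(3))
c=get_calibration("wrist");T=np.array(c["world_from_camera"]);print(np.array(c["K"]).round(0)); print((Rt.T@(T[:3,3]-s["tool_pos"])).round(4),(Rt.T@T[:3,:3]).round(3))
E
```

```text
hole [[ 0.5155 -0.2007  0.12  ]] pin top [[0.5631 0.2214 0.145 ]] driver [[0.5464 0.285  0.155 ]]
unit corners [[ 0.6142 -0.0397  0.12  ]
 [ 0.6532 -0.2544  0.12  ]
 [ 0.4766 -0.2814  0.12  ]
 [ 0.434  -0.0658  0.12  ]]
stand corners [[0.5647 0.3418 0.095 ]
 [0.5977 0.1913 0.095 ]
 [0.5365 0.1782 0.095 ]
 [0.5015 0.3295 0.095 ]]
[[ 0.962  0.271  0.   ]
 [ 0.271 -0.962 -0.   ]
 [-0.     0.    -1.   ]]
[[367.   0. 327.]
 [  0. 367. 235.]
 [  0.   0.   1.]]
[ 0.0741 -0.0004 -0.1209] [[ 0.001 -0.957 -0.29 ]
 [ 1.     0.     0.001]
 [-0.    -0.29   0.957]]
```

>>> step_arm([
  [[0.06,0.02,0.05,0,0,0,8],[0.06,0.045,0.1,0,0,0,18],[0.06,0.07,0.155,0,0,0,28],[0.06,0.095,0.21,0,0,0,38],[0.06,0.12,0.265,0,0,0,48],[0.06,0.143,0.32,0,0,0,58],[0.06,0.167,0.375,0,0,0,67],[0.06,0.19,0.43,0,0,0,76]],
])

```text
time: 1.8
tool_pos: [0.3737, -0.218, 0.2538]
tcp_rot: [2.181, 2.259, 0.001]
wrist_force: [0.6, -0.5, 0.5]
width: 0.703
```

>>> step_arm([
  [[0.06,0.025,0.055,0,0,0,5],[0.06,0.05,0.115,0,0,0,10],[0.06,0.078,0.175,0,0,0,12],[0.06,0.105,0.235,0,0,0,13],[0.06,0.13,0.295,0,0,0,13],[0.06,0.157,0.355,0,0,0,13],[0.06,0.185,0.41,0,0,0,13],[0.06,0.185,0.41,0,0,0,13]],
])

```text
time: 2.8
tool_pos: [0.5597, 0.1953, 0.2537]
tcp_rot: [1.907, 2.495, 0.002]
wrist_force: [1.1, -0.1, 0.7]
width: 0.7
```

```bash
python3 - <<'E'
from h import *
s=read_state();T=np.array(get_calibration("wrist")["world_from_camera"])
im,d=read_camera("wrist");np.savez("w1.npz",T=T,d=d)
print(s["tool_pos"],s["time"])
out=im.copy()
for t in ["pin_grip","driver"]:
    for r in spot_in("wrist",t)[:2]: print(t,r["score"],world("wrist",r["xyz"],T).round(4))
for r in regions_of("wrist","pin_grip")[:1]:
    m=r["region"].astype(np.uint8); cs,_=cv2.findContours(m,0,1); cv2.drawContours(out,cs,-1,(0,0,255),1)
    ys,xs=np.nonzero(m);print(xs.min(),xs.max(),ys.min(),ys.max())
    # top face by depth
    zt=d[ys,xs]; print(np.percentile(zt,[1,25,50,75,99]))
cv2.imwrite("pics/w1.png",out)
E
```

```text
[0.55966897 0.19532371 0.25366343] 2.8
driver 0.72 [0.5455 0.2926 0.1499]
driver 0.66 [ 0.4869 -0.0588  0.078 ]
325 353 166 203
[0.22881296 0.23078211 0.23234599 0.2438542  0.27624281]
```

View pics/w1.png

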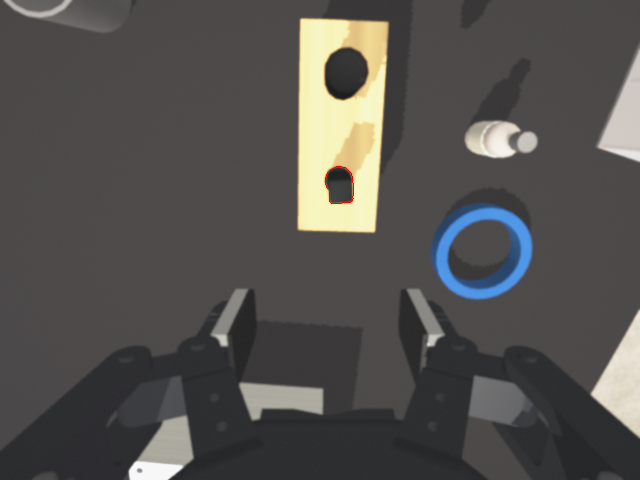

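The pin is at (340,188), its square top lighter than its side. The driver is at (346,73), and the gripper fingers are at the bottom. I'll measure the top face from depth.

```bash
python3 - <<'E'
from h import *
f=np.load("w1.npz");T,d=f["T"],f["d"]
c=get_calibration("wrist")
vv,uu=np.mgrid[155:215,310:370]; uv=np.c_[uu.ravel(),vv.ravel()].astype(float)
n=cv2.undistortPoints(uv.reshape(-1,1,2),np.array(c["K"]),np.array(c["dist_coeffs"])).reshape(-1,2)
P=np.c_[n,np.ones(len(n))]*d[vv.ravel(),uu.ravel()][:,None]; P=P@T[:3,:3].T+T[:3,3]
m=P[:,2]>0.138; q=P[m]; print(m.sum(),np.median(q[:,2]))
print(cv2.minAreaRect((q[:,:2]*1000).astype(np.float32)), q.mean(0).round(4))
im=cv2.imread("pics/w1.png")[155:225,290:380]; cv2.imwrite("pics/w1c.png",cv2.resize(im,None,fx=7,fy=7,interpolation=cv2.INTER_CUBIC))
# stand edges
print(atz("wrist",[[301,20],[388,21],[375,232],[298,230]],.095,T).round(4))
E
```

```text
661 0.14514291972739293
((554.84423828125, 245.79837036132812), (15.893360137939453, 49.32316589355469), 16.940298080444336) [0.5591 0.2313 0.1494]
[[0.5054 0.329  0.095 ]
 [0.5631 0.3443 0.095 ]
 [0.5993 0.1974 0.095 ]
 [0.5398 0.183  0.095 ]]
```

View pics/w1c.png

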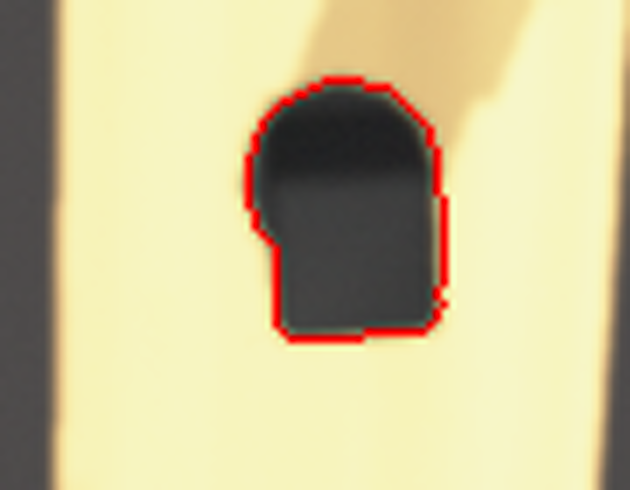

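```bash
python3 - <<'E'
from h import *
T=np.load("w1.npz")["T"]
p=atz("wrist",[[329.3,180.7],[351.4,180],[352.4,202.4],[330.3,203.1]],.145,T);print(p.round(4),p.mean(0).round(4))
for a,b in [(0,1),(3,2),(2,1),(3,0)]:
    e=p[b]-p[a];print(np.degrees(np.arctan2(e[1],e[0])),np.linalg.norm(e))
from scipy.spatial.transform import Rotation as R
y=R.from_rotvec(read_state()["tcp_rot"]).as_matrix()[:,1];print(np.degrees(np.arctan2(y[1],y[0])))
E
```

```text
[[0.551  0.2343 0.145 ]
 [0.5643 0.2384 0.145 ]
 [0.5689 0.2249 0.145 ]
 [0.5554 0.2207 0.145 ]] [0.5599 0.2296 0.145 ]
17.077624152137876 0.013842573801847684
17.088203208121513 0.014083525922030913
108.8634143626486 0.014318448389106085
107.8991412585462 0.014315566070336357
15.007767132476445
```

>>> step_arm([
  [[0.05,0,0.018,0,0,0,1.5],[0.05,0,0.034,-0.01,0,0,2.5],[0.05,0,0.034,-0.04,0,0,2.5],[0.05,0,0.034,-0.075,0,0,2.5],[0.05,0,0.034,-0.105,0,0,2.5],[0.05,0,0.034,-0.122,0,0,2.5],[0.05,0,0.034,-0.127,0,0,2.5],[0.05,0,0.034,-0.127,0,0,2.5]],
], newtons=70)

```text
time: 4.0
tool_pos: [0.5585, 0.2253, 0.127]
tcp_rot: [1.856, 2.532, -0.0]
wrist_force: [0.9, 0.2, 0.3]
width: 0.586
```

>>> step_arm([
  [[0.01,0,0,0,0,0,0],[0.01,0,0,0,0,0,0],[0.01,0,0,0,0,0,0],[0.01,0,0,0,0,0,0],[0.01,0,0,0,0,0,0],[0.01,0,0,0,0,0,0],[0.01,0,0,0,0,0,0],[0.01,0,0,0,0,0,0]],
])

```text
time: 5.0
tool_pos: [0.5595, 0.2256, 0.1285]
tcp_rot: [1.856, 2.531, 0.003]
wrist_force: [-0.4, -0.8, 5.5]
width: 0.178
```

>>> step_arm([
  [[0.01,0,0,0.01,0,0,0],[0.01,0,0,0.03,0,0,0],[0.01,0,0,0.06,0,0,0],[0.01,0,0,0.09,0,0,0],[0.01,0,0,0.12,0,0,0],[0.01,0,0,0.14,0,0,0],[0.01,0,0,0.15,0,0,0],[0.01,0,0,0.15,0,0,0]],
])

```text
time: 6.0
tool_pos: [0.5597, 0.2256, 0.279]
tcp_rot: [1.855, 2.531, 0.004]
wrist_force: [-0.3, 0.4, -0.9]
width: 0.178
```

>>> step_arm([
  [[0.01,-0.004,-0.04,0,0,0,0],[0.01,-0.01,-0.095,0,0,0,0],[0.01,-0.016,-0.155,0,0,0,0],[0.01,-0.023,-0.215,0,0,0,0],[0.01,-0.03,-0.275,0,0,0,0],[0.01,-0.037,-0.335,0,0,0,0],[0.01,-0.043,-0.39,0,0,0,0],[0.01,-0.046,-0.415,0,0,0,0]],
])

```text
time: 7.0
tool_pos: [0.5122, -0.1918, 0.2771]
tcp_rot: [1.861, 2.53, 0.002]
wrist_force: [0.1, 1.2, -1.6]
width: 0.179
```

>>> step_arm([
  [[0.01,0,0,-0.005,0,0,0],[0.01,0,0,-0.01,0,0,0],[0.01,0,0,-0.01,0,0,0],[0.01,0,0,-0.01,0,0,0],[0.01,0,0,-0.01,0,0,0],[0.01,0,0,-0.01,0,0,0],[0.01,0,0,-0.01,0,0,0],[0.01,0,0,-0.01,0,0,0]],
])

```text
time: 8.0
tool_pos: [0.5122, -0.1919, 0.2672]
tcp_rot: [1.861, 2.53, 0.002]
wrist_force: [0.8, -0.1, -1.2]
width: 0.176
```

```bash
python3 - <<'E'
from h import *
s=read_state();T=np.array(get_calibration("wrist")["world_from_camera"])
im,d=read_camera("wrist");np.savez("w2.npz",T=T,d=d)
print(s["tool_pos"],s["tcp_rot"],s["wrist_force"])
for t in ["hole_mouth","pin"]:
    for r in spot_in("wrist",t)[:2]: print(t,r["score"],world("wrist",r["xyz"],T).round(4))
cv2.imwrite("pics/w2.png",im)
E
```

```text
[ 0.51219014 -0.19186569  0.2672006 ] [1.86057786e+00 2.53018510e+00 2.36541532e-03] [ 0.81161292 -0.14318968 -1.19947536]
hole_mouth 0.83 [ 0.5459 -0.1369  0.1187]
pin 0.92 [ 0.5138 -0.1809  0.2823]
```

View pics/w2.png

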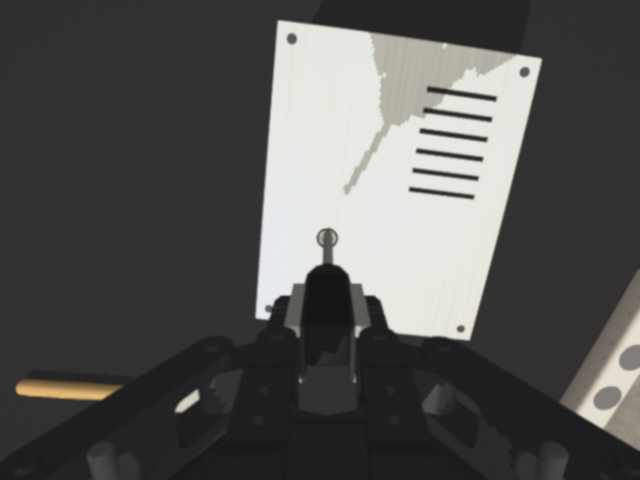

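The rim of the hole is at about (327,238), and the rod's end overlaps it from above at about (328,230). I'll zoom in.

```bash
python3 - <<'E'
from h import *
T=np.load("w2.npz")["T"]
im=cv2.imread("pics/w2.png")[215:275,297:357]; cv2.imwrite("pics/w2c.png",cv2.resize(im,None,fx=10,fy=10,interpolation=cv2.INTER_CUBIC))
print("hole",atz("wrist",[[327,238]],.12,T).round(4),"tip",atz("wrist",[[328,231]],.1517,T).round(4))
E
```

```text
hole [[ 0.5156 -0.201   0.12  ]] tip [[ 0.5118 -0.1867  0.1517]]
```

View pics/w2c.png

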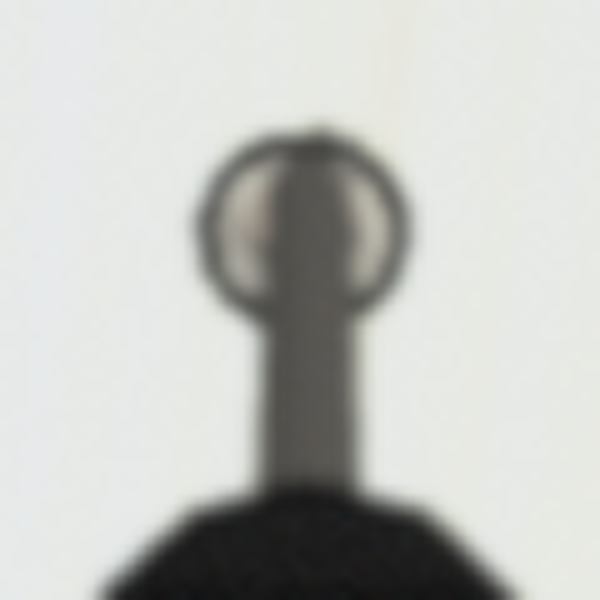

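```bash
python3 - <<'E'
from h import *
T=np.load("w2.npz")["T"]
h=atz("wrist",[[327.5,237.8]],.12,T)
t=atz("wrist",[[328.4,234.2]],.1547,T)
ci=T[:3,3]; print("hole",h.round(4),"tip",t.round(4),"shift",(h-t).round(4),"cam",ci.round(4))
# collar visible edge: front edge centre, sanity of the rod axis: pixel of rod where it meets the collar
print(atz("wrist",[[328.1,263]],.2372,T).round(4))
E
```

```text
hole [[ 0.516  -0.2008  0.12  ]] tip [[ 0.5124 -0.1879  0.1547]] shift [[ 0.0035 -0.0129 -0.0347]] cam [ 0.49   -0.121   0.3882]
[[ 0.5083 -0.1769  0.2372]]
```

>>> step_arm([
  [[0.01,0.002,-0.006,0,0,0,0],[0.01,0.0035,-0.0129,-0.005,0,0,0],[0.01,0.0035,-0.0129,-0.012,0,0,0],[0.01,0.0035,-0.0129,-0.018,0,0,0],[0.01,0.0035,-0.0129,-0.022,0,0,0],[0.01,0.0035,-0.0129,-0.025,0,0,0],[0.01,0.0035,-0.0129,-0.026,0,0,0],[0.01,0.0035,-0.0129,-0.026,0,0,0]],
])

```text
time: 9.15
tool_pos: [0.5157, -0.2048, 0.2412]
tcp_rot: [1.861, 2.53, 0.002]
wrist_force: [-0.7, 0.3, -1.0]
width: 0.175
```

```bash
python3 - <<'E'
from h import *
from scipy.spatial.transform import Rotation as R
s=read_state();T=np.array(get_calibration("wrist")["world_from_camera"])
im,d=read_camera("wrist");np.savez("w3.npz",T=T)
print(s["tool_pos"],s["tcp_rot"],s["wrist_force"],R.from_rotvec(s["tcp_rot"]).as_matrix()[:,2])
c=get_calibration("wrist");Tc=np.linalg.inv(T)
for p in [(.516,-.2008,.12)]:
    q=(Tc@np.append(p,1))[:3]; print(cv2.projectPoints(q.reshape(1,3),np.zeros(3),np.zeros(3),np.array(c["K"]),np.array(c["dist_coeffs"]))[0])
cv2.imwrite("pics/w3.png",im); cv2.imwrite("pics/w3c.png",cv2.resize(im[190:270,290:370],None,fx=7,fy=7,interpolation=cv2.INTER_CUBIC))
E
```

```text
[ 0.51571943 -0.20477151  0.24121214] [1.86051552e+00 2.53015672e+00 2.33887783e-03] [-0.67221092  0.29304108 -1.02365712] [ 1.70156787e-03  5.97575011e-04 -9.99998374e-01]
[[[328.38843661 230.57684959]]]
```

View pics/w3c.png

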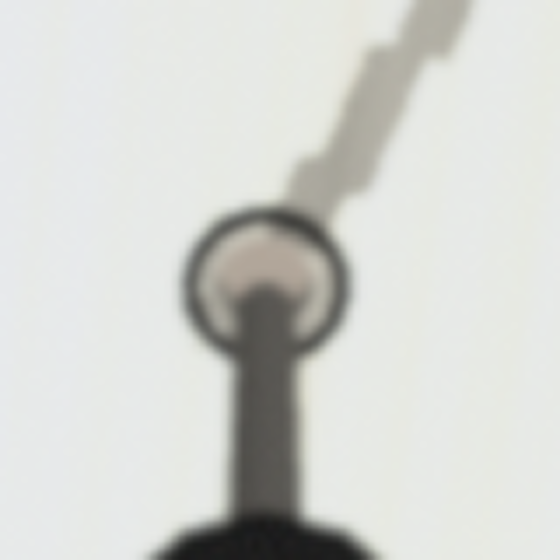

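The rod's tip is centred on the rim at (328,231), which matches the prediction. I'll insert slowly.

>>> step_arm([
  [[0.01,0,0,-0.002,0,0,0],[0.01,0,0,-0.004,0,0,0],[0.01,0,0,-0.006,0,0,0],[0.01,0,0,-0.008,0,0,0],[0.01,0,0,-0.01,0,0,0],[0.01,0,0,-0.013,0,0,0],[0.01,0,0,-0.016,0,0,0],[0.01,0,0,-0.019,0,0,0]],
])

```text
time: 10.2
tool_pos: [0.5157, -0.2048, 0.2221]
tcp_rot: [1.86, 2.53, 0.002]
wrist_force: [0.8, -1.1, -0.5]
width: 0.179
```

>>> step_arm([
  [[0.01,0,0,-0.001,0,0,0],[0.01,0,0,-0.002,0,0,0],[0.01,0,0,-0.003,0,0,0],[0.01,0,0,-0.004,0,0,0],[0.01,0,0,-0.006,0,0,0],[0.01,0,0,-0.008,0,0,0],[0.01,0,0,-0.009,0,0,0],[0.01,0,0,-0.009,0,0,0]],
])

```text
time: 11.2
tool_pos: [0.5156, -0.2047, 0.2129]
tcp_rot: [1.861, 2.53, 0.002]
wrist_force: [0.1, -0.3, -0.2]
width: 0.179
```

Depth is about 22.6 mm and there's no contact yet.

>>> step_arm([
  [[0.01,0,0,-0.001,0,0,0],[0.01,0,0,-0.002,0,0,0],[0.01,0,0,-0.003,0,0,0],[0.01,0,0,-0.004,0,0,0],[0.01,0,0,-0.005,0,0,0],[0.01,0,0,-0.005,0,0,0],[0.01,0,0,-0.005,0,0,0],[0.01,0,0,-0.005,0,0,0]],
])

```text
time: 12.2
tool_pos: [0.5157, -0.2048, 0.208]
tcp_rot: [1.861, 2.53, 0.002]
wrist_force: [0.6, -0.2, -0.2]
width: 0.176
```

>>> step_arm([
  [[0.01,0,0,-0.001,0,0,0],[0.01,0,0,-0.002,0,0,0],[0.01,0,0,-0.003,0,0,0],[0.01,0,0,-0.004,0,0,0],[0.01,0,0,-0.005,0,0,0],[0.01,0,0,-0.005,0,0,0],[0.01,0,0,-0.005,0,0,0],[0.01,0,0,-0.005,0,0,0]],
])

```text
time: 13.2
tool_pos: [0.5158, -0.2048, 0.2031]
tcp_rot: [1.86, 2.53, 0.002]
wrist_force: [0.7, 0.2, -1.1]
width: 0.18
```

>>> step_arm([
  [[0.01,0,0,-0.001,0,0,0],[0.01,0,0,-0.002,0,0,0],[0.01,0,0,-0.003,0,0,0],[0.01,0,0,-0.004,0,0,0],[0.01,0,0,-0.005,0,0,0],[0.01,0,0,-0.005,0,0,0],[0.01,0,0,-0.005,0,0,0],[0.01,0,0,-0.005,0,0,0]],
])

```text
time: 14.2
tool_pos: [0.5159, -0.2049, 0.1982]
tcp_rot: [1.86, 2.53, 0.002]
wrist_force: [-1.6, 0.6, 3.9]
width: 0.177
```

Contact: about 4.5 N at 37 mm depth. I'll use smaller steps from here.

>>> step_arm([
  [[0.01,0,0,-0.0005,0,0,0],[0.01,0,0,-0.001,0,0,0],[0.01,0,0,-0.0015,0,0,0],[0.01,0,0,-0.002,0,0,0],[0.01,0,0,-0.0025,0,0,0],[0.01,0,0,-0.003,0,0,0],[0.01,0,0,-0.003,0,0,0],[0.01,0,0,-0.003,0,0,0]],
])

```text
time: 15.2
tool_pos: [0.5159, -0.2049, 0.1953]
tcp_rot: [1.86, 2.53, 0.002]
wrist_force: [-1.3, -0.5, 4.8]
width: 0.177
```

```bash
cat > look.py <<'E'
from h import *
import sys
F=[]
for i in range(2):
    im,d=read_camera("scene"); F.append(read_state()["wrist_force"])
print(np.array(F).round(2))
a=cv2.imread("pics/scene0.png")[200:300,200:320]; b=im[200:300,200:320]
print("changed px in the front area",(cv2.absdiff(a,b).max(2)[60:95]>30).sum())
print([(round(r["score"],2),world("scene",r["xyz"]).round(4).tolist()) for r in spot_in("scene","tray")][:2])
cv2.imwrite(sys.argv[1],np.hstack([cv2.resize(x,None,fx=3.3,fy=3.3) for x in (a,b)]))
E
python3 look.py pics/s1.png
```

```text
[[-1.54  0.22  4.42]
 [-1.05  0.18  4.59]]
changed px in the front area 0
[(0.98, [0.6445, -0.176, 0.0418]), (0.63, [0.3337, 0.3247, 0.064])]
```

>>> step_arm([
  [[0.01,0,0,-0.0003,0,0,0],[0.01,0,0,-0.0006,0,0,0],[0.01,0,0,-0.0009,0,0,0],[0.01,0,0,-0.0012,0,0,0],[0.01,0,0,-0.0015,0,0,0],[0.01,0,0,-0.0015,0,0,0],[0.01,0,0,-0.0015,0,0,0],[0.01,0,0,-0.0015,0,0,0]],
])

```text
time: 16.35
tool_pos: [0.516, -0.2049, 0.1941]
tcp_rot: [1.86, 2.53, 0.002]
wrist_force: [-1.8, 1.0, 5.9]
width: 0.174
```

```bash
python3 look.py pics/s2.png
```

```text
[[-1.06  0.17  6.  ]
 [-1.78  0.75  6.5 ]]
changed px in the front area 0
[(0.72, [0.644, -0.1762, 0.0406]), (0.47, [0.5605, 0.2615, 0.0917])]
```

>>> step_arm([
  [[0.01,0,0,-0.0003,0,0,0],[0.01,0,0,-0.0006,0,0,0],[0.01,0,0,-0.0009,0,0,0],[0.01,0,0,-0.0012,0,0,0],[0.01,0,0,-0.0015,0,0,0],[0.01,0,0,-0.0015,0,0,0],[0.01,0,0,-0.0015,0,0,0],[0.01,0,0,-0.0015,0,0,0]],
])

```text
time: 17.5
tool_pos: [0.5159, -0.2049, 0.1926]
tcp_rot: [1.86, 2.53, 0.002]
wrist_force: [-1.0, -0.9, 5.3]
width: 0.172
```

```bash
python3 look.py pics/s3.png
```

```text
[[-1.68  0.26  4.62]
 [-0.67  0.76  4.67]]
changed px in the front area 404
[(0.95, [0.6796, -0.1749, 0.0294]), (0.72, [0.6228, 0.4719, 0.014])]
```

View pics/s3.png

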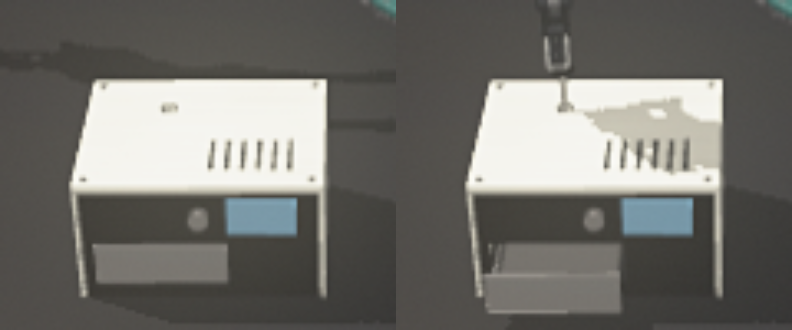

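>>> step_arm([
  [[0.01,0,0,0.003,0,0,0],[0.01,0,0,0.008,0,0,0],[0.01,0,0,0.015,0,0,0],[0.01,0,0,0.025,0,0,0],[0.01,0,0,0.04,0,0,0],[0.01,0,0,0.06,0,0,0],[0.01,0,0,0.08,0,0,0],[0.01,0,0,0.085,0,0,0]],
])

```text
time: 18.65
tool_pos: [0.5171, -0.2055, 0.2806]
tcp_rot: [1.857, 2.526, 0.004]
wrist_force: [0.4, -0.4, -1.1]
width: 0.176
```

The right half shows the tray pulled well out at (550,290), with the pin in the hole at (563,105). I've retracted the pin and will now go back to the stand.

>>> step_arm([
  [[0.01,0.004,0.04,0,0,0,0],[0.01,0.009,0.095,0,0,0,0],[0.01,0.015,0.155,0,0,0,0],[0.01,0.021,0.215,0,0,0,0],[0.01,0.027,0.275,0,0,0,0],[0.01,0.033,0.335,0,0,0,0],[0.01,0.039,0.39,0,0,0,0],[0.01,0.0424,0.428,0,0,0,0]],
])

```text
time: 19.65
tool_pos: [0.5592, 0.2251, 0.2804]
tcp_rot: [1.856, 2.528, 0.004]
wrist_force: [0.8, 0.1, -0.3]
width: 0.179
```

>>> step_arm([
  [[0.01,0,0,-0.02,0,0,0],[0.01,0,0,-0.03,0,0,0],[0.01,0,0,-0.03,0,0,0],[0.01,0,0,-0.03,0,0,0],[0.01,0,0,-0.03,0,0,0],[0.01,0,0,-0.03,0,0,0],[0.01,0,0,-0.03,0,0,0],[0.01,0,0,-0.03,0,0,0]],
])

```text
time: 20.65
tool_pos: [0.5592, 0.2251, 0.2505]
tcp_rot: [1.855, 2.528, 0.004]
wrist_force: [-0.4, -0.4, 0.4]
width: 0.18
```

```bash
python3 - <<'E'
from h import *
from scipy.spatial.transform import Rotation as R
s=read_state();T=np.array(get_calibration("wrist")["world_from_camera"])
im,d=read_camera("wrist");np.savez("w4.npz",T=T)
print(s["tool_pos"],s["tcp_rot"],R.from_rotvec(s["tcp_rot"]).as_matrix()[:,2])
c=get_calibration("wrist");Tc=np.linalg.inv(T)
for p in [(.56,.2295,.095),(*(s["tool_pos"]+[0.0004,.004,-.1125]),)]:
    q=(Tc@np.append(p,1))[:3]; print(cv2.projectPoints(q.reshape(1,3),np.zeros(3),np.zeros(3),np.array(c["K"]),np.array(c["dist_coeffs"]))[0].ravel())
cv2.imwrite("pics/w4.png",cv2.resize(im[180:280,270:390],None,fx=6,fy=6,interpolation=cv2.INTER_CUBIC))
E
```

```text
[0.55922991 0.225089   0.25048233] [1.85536149 2.52793995 0.00392409] [ 0.00619949 -0.00144552 -0.99997974]
[328.17558722 217.24748784]
[328.03082722 233.73791713]
```

View pics/w4.png

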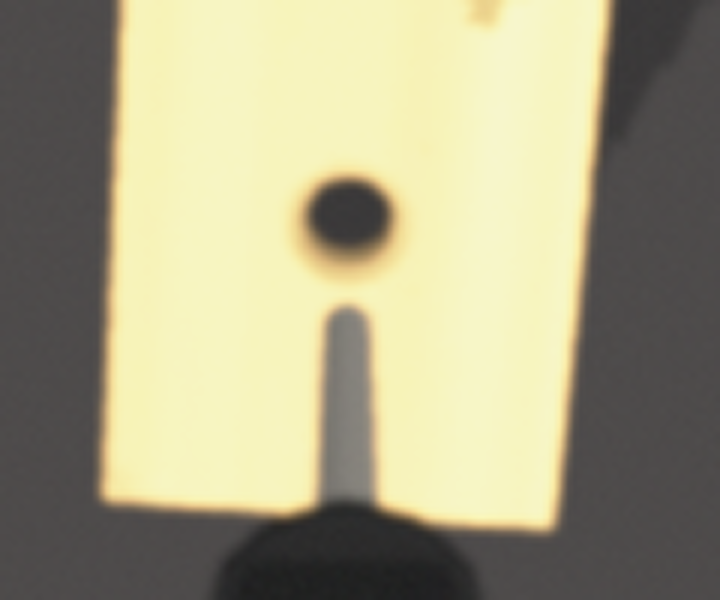

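The hole is at (348,216) in the crop and the rod's tip at (347,305). The tip sits about 2 mm too far toward −y once parallax is taken out, so I'll correct that and lower the pin.

>>> step_arm([
  [[0.01,0,0.002,-0.008,0,0,0],[0.01,0,0.002,-0.02,0,0,0],[0.01,0,0.002,-0.03,0,0,0],[0.01,0,0.002,-0.038,0,0,0],[0.01,0,0.002,-0.044,0,0,0],[0.01,0,0.002,-0.05,0,0,0],[0.01,0,0.002,-0.056,0,0,0],[0.01,0,0.002,-0.06,0,0,0]],
])

```text
time: 21.7
tool_pos: [0.5591, 0.2271, 0.1901]
tcp_rot: [1.855, 2.528, 0.004]
wrist_force: [0.6, -0.3, -1.3]
width: 0.179
```

No contact, so the rod is in the hole. I'll continue down to about 1.5 mm above the seat.

>>> step_arm([
  [[0.01,0,0,-0.01,0,0,0],[0.01,0,0,-0.025,0,0,0],[0.01,0,0,-0.04,0,0,0],[0.01,0,0,-0.05,0,0,0],[0.01,0,0,-0.056,0,0,0],[0.01,0,0,-0.059,0,0,0],[0.01,0,0,-0.06,0,0,0],[0.01,0,0,-0.06,0,0,0]],
])

```text
time: 22.7
tool_pos: [0.5595, 0.2272, 0.1306]
tcp_rot: [1.855, 2.528, 0.005]
wrist_force: [-0.4, -0.7, -1.2]
width: 0.176
```

>>> step_arm([
  [[0.01,0,0,-0.0005,0,0,0],[0.01,0,0,-0.001,0,0,0],[0.01,0,0,-0.0015,0,0,0],[0.01,0,0,-0.002,0,0,0],[0.01,0,0,-0.002,0,0,0],[0.01,0,0,-0.002,0,0,0],[0.01,0,0,-0.002,0,0,0],[0.01,0,0,-0.002,0,0,0]],
])

```text
time: 23.7
tool_pos: [0.5595, 0.2272, 0.1286]
tcp_rot: [1.855, 2.528, 0.005]
wrist_force: [0.3, -0.2, 0.2]
width: 0.176
```

>>> step_arm([
  [[0.025,0,0,0,0,0,0],[0.03,0,0,0,0,0,0],[0.04,0,0,0,0,0,0],[0.05,0,0,0,0,0,0],[0.05,0,0,0,0,0,0],[0.05,0,0,0,0,0,0],[0.05,0,0,0,0,0,0],[0.05,0,0,0,0,0,0]],
])

```text
time: 24.7
tool_pos: [0.5595, 0.2272, 0.1286]
tcp_rot: [1.855, 2.528, 0.005]
wrist_force: [0.1, -0.9, 0.5]
width: 0.589
```

>>> step_arm([
  [[0.05,0,0,0.005,0,0,0],[0.05,0,0,0.02,0,0,0],[0.05,0,0,0.045,0,0,0],[0.05,0,0,0.08,0,0,0],[0.05,0,-0.01,0.11,0,0,0],[0.05,0,-0.025,0.125,0,0,0],[0.05,0,-0.034,0.125,0,0,0],[0.05,0,-0.034,0.125,0,0,0]],
])

```text
time: 25.7
tool_pos: [0.5588, 0.1921, 0.2523]
tcp_rot: [1.858, 2.527, 0.002]
wrist_force: [0.9, -0.2, 0.6]
width: 0.588
```

```bash
python3 - <<'E'
from h import *
s=read_state();T=np.array(get_calibration("wrist")["world_from_camera"])
im,d=read_camera("wrist")
print(s["tool_pos"],s["wrist_force"],s["width"])
c=get_calibration("wrist")
vv,uu=np.mgrid[155:215,310:370]; uv=np.c_[uu.ravel(),vv.ravel()].astype(float)
n=cv2.undistortPoints(uv.reshape(-1,1,2),np.array(c["K"]),np.array(c["dist_coeffs"])).reshape(-1,2)
P=np.c_[n,np.ones(len(n))]*d[vv.ravel(),uu.ravel()][:,None]; P=P@T[:3,:3].T+T[:3,3]
m=(P[:,2]>0.140)&(P[:,2]<.15); q=P[m]; print(m.sum(),np.median(q[:,2]),np.median(q,0).round(4))
cv2.imwrite("pics/w5.png",im)
E
python3 look.py pics/s5.png
```

```text
[0.55877491 0.19211866 0.25228811] [ 0.85185576 -0.16968874  0.64081798] 0.5877536757433781
652 0.1451099581766827 [0.5585 0.2318 0.1451]
[[-0.26 -0.25 -0.34]
 [-0.7  -0.39  0.16]]
changed px in the front area 402
[(0.93, [0.6749, -0.1777, 0.0276])]
```

View pics/w5.png

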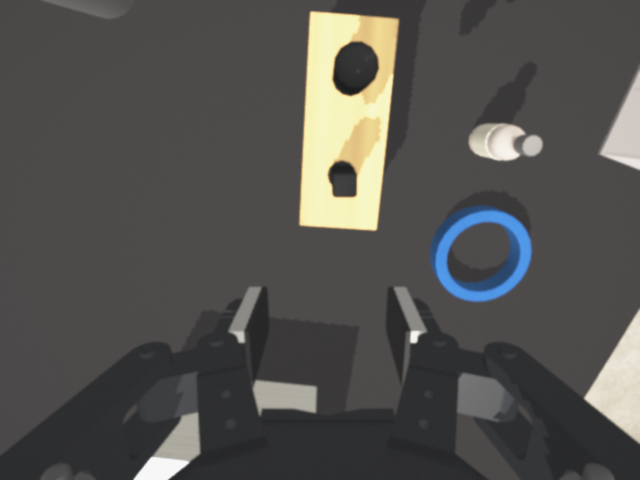

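The pin stands upright in the stand at (343,183), its top at z = 0.145 as before. The driver at (355,68) is undisturbed and the fingers are clear of everything. I'm handing in.

```bash
python3 -c "
from workcell import *
print(finish_job())"
```

```text
the job is handed in; nothing more can be done
None
```

The tray is open, the pin is back in its own hole of the stand, and I handed the job in at about 26 s. `finish_job()` gives no verdict, so I can't confirm how it was judged.

- **Pressing the latch:** I lowered the pin through the hole in small steps. It met the latch about 32–37 mm below the mouth, and the latch gave at about 43 mm. The highest force I read was about 6.5 N at the wrist, or about 7 N allowing for sensor offset. I only read it between moves, so a brief peak could have been missed.
- **Disagreement on the latch:** at about 6–6.5 N the tray was still shut, although the latch should let go at 5.5 N. I put this down to friction of the rod in the hole plus the sensor offset. The next 1.5 mm released it.
- **Tray:** the scene picture shows it clearly out, and a repeat check after the pin was back showed the same. The tray position the network reported moved only 30–36 mm. It marks the middle of whatever surface is visible, so it can't confirm the 35 mm.
- **Pin:** it stands upright with its top at z = 0.145 m, as at the start, and about 2–3 mm sideways from my first measurement, which used a different method. On the way back it had shifted slightly, so I corrected 2 mm before lowering it.
- **Bystanders:** the gripper is open and clear of everything. The driver, glue and tape look unmoved in the last picture; I did not check the cup, scraper, pliers and gear separately at the end.

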